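# Load pressed pellets into the carrier lane

## Robot

A 6-joint arm with a two-finger parallel gripper is mounted at the origin on the work surface; the furniture and walls round the work are solid. World frame = base frame: x ahead of the robot, y to its left, z up, the work surface at z = 0. Lengths are in m, angles in rad, forces in N, time in s.
With the tool pointing down it reaches from about 0.35 to 0.975 m from the base axis. Payload 7.1 kg.
Tool frame: the origin (TCP) lies between the finger pads; the fingertips stand 19 mm ahead of it and the grasp point (between the pads) is the TCP; z points along the fingers, y is the line along which they close (so a half turn about z gives the same grasp; the last joint's range is limited). The gripper opens to 88 mm and grips with 3 to 60 N. Pads are 20 mm wide; open, the fingers measure 115 mm over their backs; the gripper's body (75 mm by 178 mm) begins 61 mm behind the grasp point.
Start: joints at [-1.224, 0.423, 1.63, -0, 1.089, -0.019], TCP at [0.224, -0.584, 0.208] pointing down, gripper open.
Joint ranges: [-3, 3], [-0.9, 2.11], [0.09, 2.58], [-1.31, 4.45], [0.11, 2.69], [-2.54, 2.54]. Speed limits (rad/s): [2.39, 2.39, 3.01, 3.14, 3.14, 3.14].

## Interface

Orientations are given as a rotation vector (axis times angle).
In Python, from rig import r gives the robot as it stands.
- The arm moves only by the tool apply_moves, never from a script. Its argument "rows" is a list of rows, each an object with "fingers": the opening, from -1 (shut) to 1 (fully open); "linear": the shift along the tool's x, y, z in m, a list of three; "twist": the turn, a rotation vector about the tool's x, y, z in rad, a list of three. A call has 1 to 8 rows; each row shifts and turns the commanded pose from where the row before left it, along the tool's axes as they then stand; what a row does not reach is not made up. A row lasts 1/8 s, in which the tool goes at most 62.5 mm and 10.7 degrees, less where a joint would pass 70% of its speed; a pose out of reach is approached as far as the arm can. A call with a gripper value outside its range is refused whole. The fingers move at their own pace and stop on an object; "newtons" is the grip in N (left out, the last holds). Time passes only in rows, so rows that do not move let the fingers close. It gives the time, the measured TCP pose, the force, the opening and the grip force at its end, in the units of the state.
- r.get_state(): the state, without advancing time (a new reading comes with each control period).
- r.snapshot(name): name is "scene" or "side" or "wrist"; returns a dict with "image" (400x640x3 uint8, red, green, blue), "fx", "fy", "cx", "cy" (pixels), "k1" (the pictures are not rectified: a ray, as slopes to the right and down, at radius r is drawn at 1 + k1 r^2 times it, then the intrinsics apply), "R" (3x3) and "t" (3): a world point X has camera coordinates R X + t; the wrist camera has in their place "tool_from_camera" (4x4, takes a point from camera to tool coordinates, whose origin is the TCP and whose axes are the flange's). Camera axes: x right, y down, z forward; pixel columns grow to the right and rows downward; lengths in m; the calibration is good to about 2 mm. A picture is of the moment at which its call begins: read the wrist's pose just before it. There is no depth.
- r.sign_off(): hands the job in; it is judged then, once.
The state is a dict: "clock": time; "q": joint angles; "dq": joint speeds; "joint_efforts": joint torques, N m; "eef_pos": TCP position; "tcp_rot": TCP orientation; "contact_force": force on the tool from outside, world axes, zero at the start; "torque": the same for the moment, N m; "grip_width": finger opening in m; "grasp_force": force on a finger pad.
Only numpy, scipy, OpenCV 4.12 (cv2) and the standard library are available. Lean on these libraries where they do the work, as an engineer would, in place of code of your own. Each camera call takes 0.05 s, during which the arm holds its last target. There are 200 camera calls.

## Task

Load the three whole sample pellets for the next run: with the fingertips, push them across the plate through the flared gate one at a time, until all three lie in single file inside the lane, then tip the lane's lid over and push it fully shut. The pellets are brittle, so only slide them and never pick them up; leave the broken half lying on the plate outside the lane, and do not disturb the other things on the table.

Things in the scene. Friction and masses are not known exactly. Their poses are not given: they have to be found in the camera images.
- plate: white plastic loading plate, fixed, with a dark-walled lane at its left end. Origin on the table under the middle of the lane's mouth; +y runs straight into the lane (roughly the robot's left), +x roughly away from the robot, z up. Its deck: x -78 to 78, y -128 to 0, top at z = 8 mm; a lip 2.5 mm high, 4 mm wide runs round the deck's outer edges
- lane_mouth (a point): middle of the lane's mouth on the floor (plate 0, 0, 8 mm). Two guide rails, 11.5 mm high, funnel in to it: inner faces from x = +-51 at y = -13 to x = +-17 at y = 8 mm (plate axes). The shut lid's tab fills the middle of the mouth from y = 0 to 4 mm, so each pellet must lie wholly past y = 4 mm
- lane_end (a point): middle of the foot of the lane's end stop (plate 0, 99, 8 mm). The lane is level with the deck, 34.5 mm wide between walls 6 mm thick and 11.5 mm high: one pellet wide, and three in a row (90 mm) fit between tab and end stop with 5 mm to spare; a pellet pushed in pushes those before it along
- carrier_lid (a joint): angle of the lane's lid, rad: 0 = shut flat, up to 2.35 open. Axis along plate y at plate x = 24.5, z = 20.5 mm (far wall). Aluminium, 60 g, spans plate y 2 to 103 mm, 50 mm from axis to free edge; shut, its top is at z = 22 mm. Starts open at 1.95 to 2.25, leaning away from the robot. Stiff hinge: it stays where it is left above about 0.7; moves at about 1 N
- lid_tab (a point): foot of the tab, 24 mm wide, 4 mm thick, that hangs 10 mm down from the lid's mouth end and closes the mouth of the lane; a pellet left in the mouth holds the lid up
- lid_edge (a point): middle of the lid's free long edge, 50 mm from the hinge axis, at plate y = 52 mm
- pellet_1: whole pressed-powder sample pellet: grey stone-like disc, 30 mm across, 9 mm thick, about 15 g, lying flat on the deck; origin at the centre of its underside, z up through the disc. The three whole pellets are alike and interchangeable
- pellet_2: whole pressed-powder sample pellet: grey stone-like disc, 30 mm across, 9 mm thick, about 15 g, lying flat on the deck; origin at the centre of its underside, z up through the disc. The three whole pellets are alike and interchangeable
- pellet_3: whole pressed-powder sample pellet: grey stone-like disc, 30 mm across, 9 mm thick, about 15 g, lying flat on the deck; origin at the centre of its underside, z up through the disc. The three whole pellets are alike and interchangeable
- half_pellet: broken half of such a pellet: half-disc about 30 x 18 mm, 9 mm thick, same grey; lies flat on the deck among the whole ones; origin near its middle, on its underside
- vial_white: bystander: small upright glass vial with a white cap, 24 x 24 x 32 mm, stands about 6 cm to the robot's side of the lane; origin at its underside
- coverslip_box: bystander: small flat box of cover slips, 34 x 34 x 16 mm, lies just past the loading edge (-y end) of the plate; origin at its underside
- wash_vial: bystander: squat jar with a screw lid, 44 x 44 x 48 mm; origin at its underside
- marker_black: bystander: marker pen, 13 x 120 x 14 mm, long along its y; origin at its underside
- buffer_yellow: bystander: small square buffer bottle lying on its side, 44 x 29 x 28 mm; origin at its underside

How it is judged:
By the outcome, as a careful person would: the job done as asked, in the order asked, and still so for the second after the job is handed in, with the robot touching nothing.
It also fails if it takes over 72 s, if anything falls off the work surface, if the arm or the gripper's body presses on something with over 40 N, if the wrist force passes 120 N, or if a joint passes its speed limit or range.

## Working session

There is one attempt and no reset: what is moved stays moved. The work goes in short steps, Python scripts to look and compute and a tool call to move; the robot and the scene stay as the last step left them, time stands still between calls to the robot, and variables do not carry over. Pictures are saved under pics/ and viewed, at most 10 in all, crops included, and the job is handed in when it is done.

Besides the shell and the picture viewer there is one more tool, called after "Request:" as name([rows], argument=value, ...), one row to a line, values as JSON. apply_moves: Moves the arm, as the interface text tells. Its arguments: {"type":"object","properties":{"rows":{"type":"array"},"newtons":{"type":"number"}},"required":["rows"]}

```bash
mkdir -p pics; ls
python3 - <<'E'
from rig import r
import cv2,json,numpy as np
s=r.get_state();print({k:np.round(v,3).tolist() for k,v in s.items()})
for n in("scene","side"):
    d=r.snapshot(n);cv2.imwrite(f"pics/{n}0.png",d["image"][:,:,::-1])
    print(n,{k:np.round(v,4).tolist() for k,v in d.items() if k!="image"})
E
```

```text
pics
{'clock': 0.0, 'q': [-1.224, 0.424, 1.631, 0.0, 1.089, -0.019], 'dq': [-0.001, 0.001, 0.0, -0.0, -0.001, 0.001], 'joint_efforts': [-0.001, -54.463, -27.367, 0.064, 0.023, -0.0], 'eef_pos': [0.223, -0.583, 0.207], 'tcp_rot': [-3.088, -0.571, 0.0], 'contact_force': [0.14, 1.564, -0.173], 'torque': [0.004, -0.022, 0.047], 'grasp_force': 0.0, 'grip_width': 0.088}
scene {'fx': 383.975, 'fy': 383.975, 'cx': 322.9379, 'cy': 199.9591, 'k1': -0.0435, 'R': [[0.8894, -0.457, -0.0086], [-0.3564, -0.6817, -0.6389], [0.2861, 0.5713, -0.7692]], 't': [-0.4783, 0.1793, 0.9136]}
side {'fx': 469.8626, 'fy': 469.8626, 'cx': 322.9806, 'cy': 202.29, 'k1': -0.1178, 'R': [[0.994, 0.1073, 0.0206], [0.0834, -0.6238, -0.7771], [-0.0705, 0.7742, -0.629]], 't': [-0.5046, -0.0509, 1.4009]}
```

View pics/scene0.png

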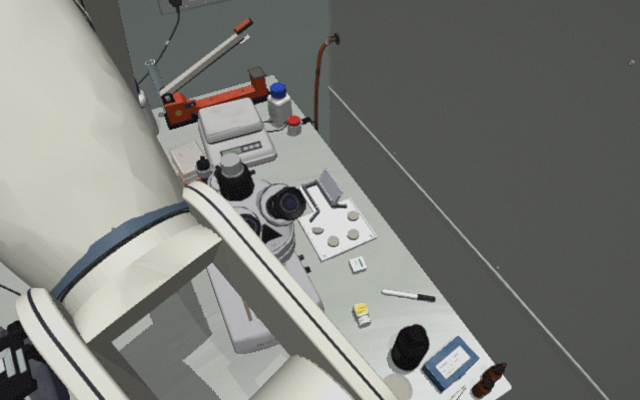

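View pics/side0.png

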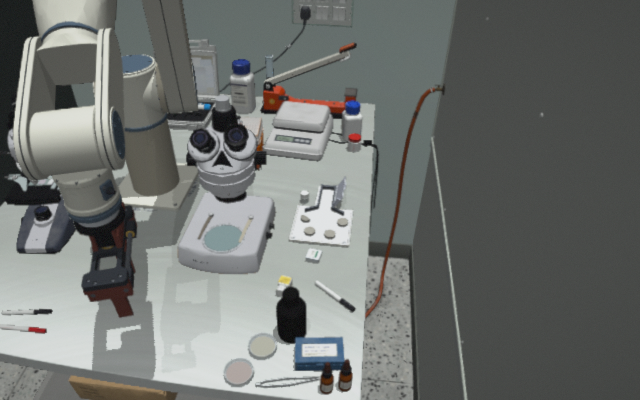

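Scene: the plate is at about (335,225), with 4 discs at (353,216), (353,234), (333,241) and (318,230). Side: the same discs are at (342,222), (330,234), (309,231) and (305,218). The lid is at (340,192). The microscope stands between the robot and the plate. Next I'll enlarge and triangulate.

```bash
cat > h.py <<'E'
import numpy as np,cv2
from rig import r
def ray(d,uv):
    K=np.array([[d["fx"],0,d["cx"]],[0,d["fy"],d["cy"]],[0,0,1]])
    p=cv2.undistortPoints(np.array([[uv]],float),K,np.array([d["k1"],0,0,0,0.]))[0,0]
    R=np.array(d["R"]);t=np.array(d["t"])
    return -R.T@t,R.T@np.array([p[0],p[1],1])
def onz(d,uv,z):
    o,v=ray(d,uv);return o+v*(z-o[2])/v[2]
def proj(d,X):
    K=np.array([[d["fx"],0,d["cx"]],[0,d["fy"],d["cy"]],[0,0,1]])
    return cv2.projectPoints(np.array(X,float).reshape(-1,3),cv2.Rodrigues(np.array(d["R"]))[0],np.array(d["t"],float),K,np.array([d["k1"],0,0,0,0.]))[0][:,0]
def tri(rs):
    A=0;b=0
    for o,v in rs:
        v=v/np.linalg.norm(v);P=np.eye(3)-np.outer(v,v);A=A+P;b=b+P@o
    return np.linalg.solve(A,b)
def wrist():
    s=r.get_state();d=dict(r.snapshot("wrist"))
    Rt=cv2.Rodrigues(np.array(s["tcp_rot"],float))[0];M=np.array(d["tool_from_camera"])
    Rw=Rt@M[:3,:3];o=Rt@M[:3,3]+np.array(s["eef_pos"])
    d["R"]=Rw.T;d["t"]=-Rw.T@o
    return s,d
E
python3 - <<'E'
from h import *
a=r.snapshot("scene");b=r.snapshot("side")
ca=a["image"][160:270,280:390,::-1];cb=b["image"][170:280,270:380,::-1]
cv2.imwrite("pics/crop.png",np.hstack([cv2.resize(c,(400,400),interpolation=cv2.INTER_CUBIC) for c in(ca,cb)]))
w=r.snapshot("wrist");print({k:np.round(v,3).tolist() for k,v in w.items() if k!="image"})
for p,q in [((353,216),(342,222)),((353,234),(330,234)),((333,241),(309,231)),((318,230),(305,218))]:
    print(tri([ray(a,p),ray(b,q)]).round(3),onz(a,p,.017).round(3),onz(b,q,.017).round(3))
E
```

```text
{'fx': 316.081, 'fy': 316.081, 'cx': 315.48, 'cy': 198.712, 'k1': -0.056, 'tool_from_camera': [[-0.001, -0.964, -0.267, 0.073], [1.0, -0.001, -0.001, 0.0], [0.001, -0.267, 0.964, -0.178], [0.0, 0.0, 0.0, 1.0]]}
[ 0.57  -0.109  0.014] [ 0.569 -0.111  0.017] [ 0.571 -0.112  0.017]
[ 0.543 -0.157  0.011] [ 0.54  -0.161  0.017] [ 0.543 -0.163  0.017]
[ 0.487 -0.154  0.013] [ 0.486 -0.156  0.017] [ 0.487 -0.159  0.017]
[ 0.469 -0.107  0.015] [ 0.468 -0.109  0.017] [ 0.47  -0.108  0.017]
```

View pics/crop.png

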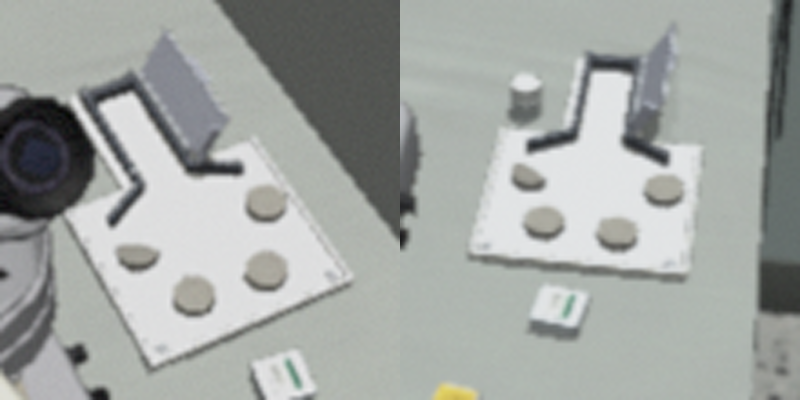

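The crops show whole pellets at crop-left (266,202), (266,270) and (194,295). The half is at (137,256). The plate corners are clear as well. Next I'll get the plate frame and the obstacles.

Run:
```python
from h import *
a=r.snapshot("scene");b=r.snapshot("side")
k=110/400
B=lambda u,v:(270+(u-400)*k,170+v*k)
A=lambda u,v:(280+u*k,160+v*k)
c={n:onz(b,B(*p),.0105) for n,p in dict(nearL=(505,130),nearR=(470,255),farR=(687,273),farL=(703,147),mouthRailNear=(529,148),railFar=(667,158)).items()}
for n,p in c.items():print(n,p.round(3))
for n,p in dict(nearR=(153,367),farR=(351,283),farL=(252,140),railN=(112,220),railF=(240,170)).items():print("scene",n,onz(a,A(*p),.0105).round(3))
for n,p,q in [("knob",(232,158),(223,100)),("eyeR",(290,203),(232,130)),("blackbottle top",(411,332),(290,293)),("lid freeR",A(228,122),B(640,108)),("lid freeL",A(165,35),B(675,25))]:
    print(n,tri([ray(a,p),ray(b,q)]).round(3))
for q in [(275,205),(268,265),(210,190),(182,255)]:print("scope base",onz(b,q,.03).round(3))
print("head", [onz(b,(262,158),z).round(3) for z in(.15,.2,.25)])
```

```text
nearL [ 0.445 -0.051  0.01 ]
nearR [ 0.44  -0.193  0.01 ]
farR [ 0.595 -0.191  0.01 ]
farL [ 0.598 -0.051  0.011]
mouthRailNear [ 0.466 -0.07   0.01 ]
railFar [ 0.572 -0.068  0.01 ]
scene nearR [ 0.438 -0.19   0.01 ]
scene farR [ 0.589 -0.194  0.01 ]
scene farL [ 0.593 -0.051  0.01 ]
scene railN [ 0.467 -0.069  0.01 ]
scene railF [ 0.57  -0.072  0.01 ]
knob [ 0.297 -0.154  0.382]
eyeR [ 0.346 -0.274  0.375]
blackbottle top [ 0.487 -0.457  0.118]
lid freeR [ 0.553 -0.078  0.071]
lid freeL [0.567 0.04  0.056]
scope base [ 0.383 -0.08   0.03 ]
scope base [ 0.408 -0.305  0.03 ]
scope base [ 0.185 -0.038  0.03 ]
scope base [ 0.192 -0.3    0.03 ]
head [array([ 0.343, -0.032,  0.15 ]), array([ 0.362, -0.105,  0.2  ]), array([ 0.381, -0.179,  0.25 ])]
```

Plate: mouth at about (0.518,-0.06), yaw about 0, and deck edges x 0.44–0.595, which match the 156 mm width. The microscope occupies x<0.41 up to z≈0.38, so I'll go round it on the far side.

Request:
apply_moves([
  {"fingers":-1,"linear":[0,0,-0.03],"twist":[0,0,0.1825]},
  {"fingers":-1,"linear":[0,0,-0.03],"twist":[0,0,0.1825]},
  {"fingers":-1,"linear":[0.046,-0.03,0],"twist":[0,0,0]},
  {"fingers":-1,"linear":[0.046,-0.03,0],"twist":[0,0,0]},
  {"fingers":-1,"linear":[0.046,-0.03,0],"twist":[0,0,0]},
  {"fingers":-1,"linear":[0.046,-0.03,0],"twist":[0,0,0]},
  {"fingers":-1,"linear":[0.046,-0.03,0],"twist":[0,0,0]},
  {"fingers":-1,"linear":[0.046,-0.03,0],"twist":[0,0,0]},
])

```text
clock: 1.35
eef_pos: [0.5008, -0.4023, 0.2677]
tcp_rot: [3.141, 0.001, 0.0]
contact_force: [-0.3, 0.5, -0.3]
grip_width: 0.0112
grasp_force: 0.0
```

Run:
```python
from h import *
s=r.get_state();print({k:np.round(v,4).tolist() for k,v in s.items()})
```

```text
{'clock': 1.35, 'q': [-0.6952, 0.3902, 1.5345, -0.0001, 1.2167, 0.8748], 'dq': [0.6681, 0.1893, -0.2819, -0.0025, 0.0895, 0.6642], 'joint_efforts': [-3.2921, -56.9439, -28.0206, 0.1281, -0.0181, -0.8788], 'eef_pos': [0.5008, -0.4023, 0.2677], 'tcp_rot': [3.1414, 0.0013, 0.0002], 'contact_force': [-0.3116, 0.5129, -0.2843], 'torque': [0.03, 0.0418, 0.0153], 'grasp_force': 0.0, 'grip_width': 0.0112}
```

Request:
apply_moves([
  {"fingers":-1,"linear":[0.01,-0.05,0],"twist":[0,0,0]},
  {"fingers":-1,"linear":[0.01,-0.05,0],"twist":[0,0,0]},
  {"fingers":-1,"linear":[0.01,-0.05,0.02],"twist":[0,0,0]},
  {"fingers":-1,"linear":[0.005,-0.05,0.04],"twist":[0,0,0]},
  {"fingers":-1,"linear":[0,-0.02,0.02],"twist":[0,0,0]},
  {"fingers":-1,"linear":[0,0,0],"twist":[0,0,0]},
])

```text
clock: 2.1
eef_pos: [0.5331, -0.1831, 0.1873]
tcp_rot: [-3.14, -0.005, 0.005]
contact_force: [-0.5, 0.2, 0.7]
grip_width: 0.0003
grasp_force: 0.0
```

Run:
```python
from h import *
s,d=wrist();print(s["eef_pos"],s["tcp_rot"])
import pickle;pickle.dump(d,open("w1.pkl","wb"))
cv2.imwrite("pics/w1.png",d["image"][:,:,::-1])
```

```text
[ 0.53310595 -0.18312524  0.18733906] [-3.14040713 -0.00503561  0.00505983]
```

View pics/w1.png

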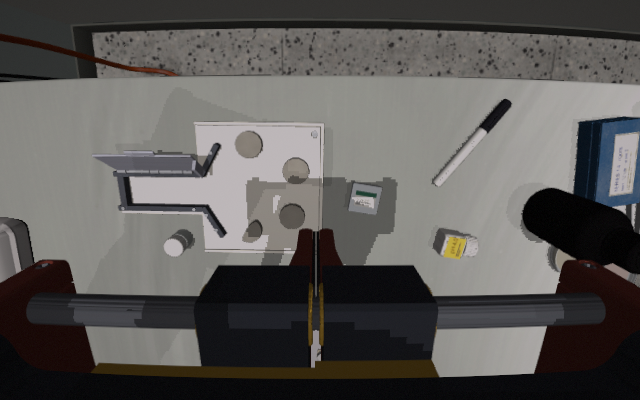

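The wrist view shows plate corners at (194,123), (323,122), (321,250) and (205,251). Whole pellets are at (249,144), (296,170) and (292,215), and the half is at (254,229). I'll fit the plate frame and express the pellets in it.

```bash
cat >> h.py <<'E'
PL=None
def toplate(X,P):
    x0,y0,th=P;c,s=np.cos(th),np.sin(th);dx,dy=X[0]-x0,X[1]-y0
    return np.array([c*dx+s*dy,-s*dx+c*dy])*1000
def blobs(d,P,z=.017):
    # grey pellets on white deck: rectify the deck at pellet-top height, 2 px/mm
    x0,y0,th=P;c,s=np.cos(th),np.sin(th)
    gx,gy=np.meshgrid(np.arange(-85,86,.5),np.arange(-135,106,.5),indexing="ij")
    W=np.stack([x0+(c*gx-s*gy)/1000,y0+(s*gx+c*gy)/1000,0*gx+z],-1)
    m=proj(d,W.reshape(-1,3)).astype(np.float32)
    return cv2.remap(d["image"],m[:,0].reshape(gx.shape),m[:,1].reshape(gx.shape),cv2.INTER_LINEAR)
E
python3 - <<'E'
from h import *;import pickle
from scipy.optimize import least_squares
d=pickle.load(open("w1.pkl","rb"))
b=r.snapshot("side");k=110/400
B=lambda u,v:(270+(u-400)*k,170+v*k)
C=np.array([[78,0],[78,-128],[-78,-128],[-78,0]])/1000
uw=np.array([(194,123),(323,122),(321,250),(205,251)],float)
us=np.array([B(703,147),B(687,273),B(470,255),B(505,130)])
def W(p):
    c,s=np.cos(p[2]),np.sin(p[2]);return np.c_[p[0]+c*C[:,0]-s*C[:,1],p[1]+s*C[:,0]+c*C[:,1],np.full(4,.0105)]
for nm,fs in(("wrist",[(d,uw)]),("side",[(b,us)])):
    o=least_squares(lambda p:np.concatenate([(proj(q,W(p))-u).ravel() for q,u in fs]),[.518,-.06,0])
    print(nm,o.x.round(4),o.fun.round(1))
    if nm=="wrist":P=o.x
for u in[(249,144),(296,170),(292,215),(254,229)]:
    print(onz(d,u,.016).round(4),toplate(onz(d,u,.016),P).round(1))
print("lane end outer",toplate(onz(d,(119,207),.0195),P).round(1),"rail tips",toplate(onz(d,(217,143),.0195),P).round(1),toplate(onz(d,(225,236),.0195),P).round(1))
print("vial",onz(d,(176,240),.02).round(3),"box",onz(d,(366,198),.016).round(3))
im=blobs(d,P);cv2.imwrite("pics/rect1.png",im[:,:,::-1])
E
```

```text
wrist [ 0.5182 -0.0552 -0.0041] [ 6.  -2.  -6.7 -0.9 -5.6  2.2  6.5  0.2]
side [ 0.5206 -0.0585 -0.0184] [-0.1  2.   0.6 -0.9  0.4 -2.1 -1.   1.3]
[ 0.5714 -0.1097  0.016 ] [ 53.4 -54.3]
[ 0.5425 -0.1609  0.016 ] [  24.7 -105.6]
[ 0.4895 -0.1555  0.016 ] [ -28.4 -100.4]
[ 0.4719 -0.1103  0.016 ] [-46.1 -55.2]
lane end outer [-19.1 102.4] rail tips [ 54.8 -20. ] [-54.  -21.1]
vial [ 0.459 -0.017  0.02 ] box [ 0.51  -0.241  0.016]
```

View pics/rect1.png

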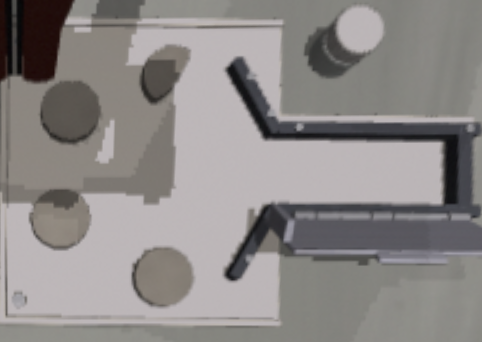

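Lane features show the mouth y is biased by the corner fit, because the plate runs past y=0. I'll use mouth = (0.5187,-0.061), yaw≈0. In plate mm the pellets are then A(53,-49), B(24,-100) and C(-29,-95), with the half H(-46,-49). The plan is to push each one sideways onto the lane axis and then along +y, in the order B, C, A. First I go down on B's far side.

Request:
apply_moves([
  {"fingers":-1,"linear":[0.042,-0.022,0.04],"twist":[0,0,0]},
  {"fingers":-1,"linear":[0,0,0.055],"twist":[0,0,0]},
  {"fingers":-1,"linear":[0,0,0.04],"twist":[0,0,0]},
  {"fingers":-1,"linear":[0,0,0.015],"twist":[0,0,0]},
  {"fingers":-1,"linear":[0,0,0],"twist":[0,0,0]},
])

```text
clock: 2.82
eef_pos: [0.5765, -0.1637, 0.039]
tcp_rot: [3.141, -0.001, 0.0]
contact_force: [0.2, 0.3, 0.5]
grip_width: 0.0001
grasp_force: 0.0
```

Run:
```python
from h import *
s,d=wrist();print(np.round(s["eef_pos"],4),np.round(s["tcp_rot"],4))
cv2.imwrite("pics/w2.png",d["image"][:,:,::-1])
```

```text
[ 0.5765 -0.1637  0.039 ] [ 3.1415e+00 -5.0000e-04  3.0000e-04]
```

View pics/w2.png

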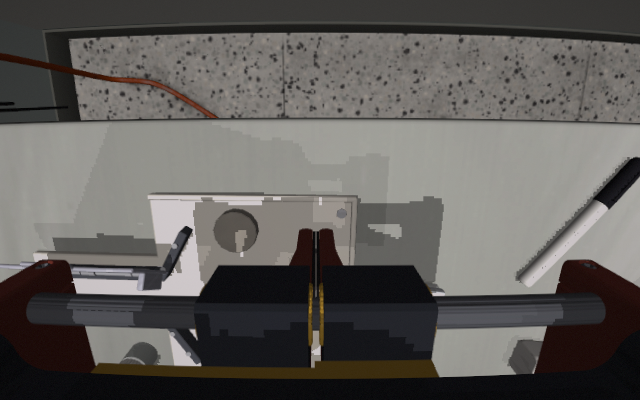

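The tips are at (316,235), just beyond B, which the gripper hides. A is at (236,231). Now I lower and push B toward -x.

Request:
apply_moves([
  {"fingers":-1,"linear":[0,0,0.0065],"twist":[0,0,0]},
  {"fingers":-1,"linear":[-0.008,0,0],"twist":[0,0,0]},
  {"fingers":-1,"linear":[-0.008,0,0],"twist":[0,0,0]},
  {"fingers":-1,"linear":[-0.008,0,0],"twist":[0,0,0]},
  {"fingers":-1,"linear":[-0.007,0,0],"twist":[0,0,0]},
  {"fingers":-1,"linear":[0,0,0],"twist":[0,0,0]},
])

```text
clock: 3.62
eef_pos: [0.5445, -0.1627, 0.0322]
tcp_rot: [-3.141, -0.001, 0.001]
contact_force: [0.1, -0.4, -0.4]
grip_width: 0.0003
grasp_force: 0.0
```

Run:
```python
from h import *
for n in("scene","side"):
    d=r.snapshot(n);cv2.imwrite(f"pics/{n}1.png",d["image"][:,:,::-1])
ca=cv2.imread("pics/scene1.png")[160:270,280:390];cb=cv2.imread("pics/side1.png")[170:280,270:380]
cv2.imwrite("pics/crop2.png",np.hstack([cv2.resize(c,(400,400),interpolation=cv2.INTER_CUBIC) for c in(ca,cb)]))
```

```text
(no output)
```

View pics/crop2.png

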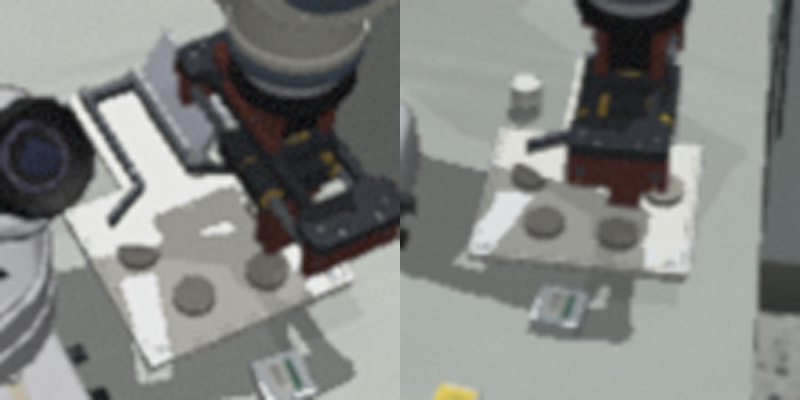

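B has not moved: it is still at crop (617,232) in side and (266,270) in scene. The fingertips seem to be behind or above it, so I'll check their projection.

Run:
```python
from h import *
b=r.snapshot("side");a=r.snapshot("scene")
k=400/110
for X in([.5445,-.1627,.0132],[.5425,-.161,.016]):
    p=proj(b,X)[0];q=proj(a,X)[0];print("side crop",((p-[270,170])*k+[400,0]).round(),"scene crop",((q-[280,160])*k).round())
B=lambda u,v:(270+(u-400)/k,170+v/k)
A=lambda u,v:(280+u/k,160+v/k)
print("tip tri",tri([ray(a,A(282,255)),ray(b,B(635,203))]).round(3))
s=r.get_state();print(s["eef_pos"],s["tcp_rot"],s["q"])
```

```text
side crop [620. 237.] scene crop [272. 272.]
side crop [617. 232.] scene crop [269. 269.]
tip tri [ 0.551 -0.166  0.043]
[ 0.54545833 -0.16276468  0.03221805] [3.14150656e+00 1.30605966e-03 6.30055850e-04] [-3.10918787e-01  5.96868322e-01  1.84622379e+00  6.41579309e-05
  6.98092434e-01  1.25899691e+00]
```

Run:
```python
from h import *
s,d=wrist();M=np.array(d["tool_from_camera"]);Rc=M[:3,:3].T;tc=-Rc@M[:3,3]
e=dict(d,R=Rc,t=tc)
for z in(-.02,-.011,0,.01,.019):
  print(z,[proj(e,[x,y,z])[0].round().tolist() for x in(-.01,.01) for y in(-.0135,.0135)])
im=d["image"][200:330,240:400,::-1]
b=r.snapshot("side")["image"][190:240,300:360,::-1]
cv2.imwrite("pics/c3.png",np.hstack([cv2.resize(im,(480,390),interpolation=cv2.INTER_CUBIC),cv2.resize(b,(320,390),interpolation=cv2.INTER_CUBIC)]))
```

```text
-0.02 [[291.0, 268.0], [340.0, 268.0], [290.0, 234.0], [341.0, 234.0]]
-0.011 [[292.0, 261.0], [339.0, 261.0], [291.0, 228.0], [339.0, 228.0]]
0 [[293.0, 253.0], [338.0, 253.0], [293.0, 222.0], [338.0, 222.0]]
0.01 [[295.0, 246.0], [337.0, 246.0], [294.0, 216.0], [337.0, 216.0]]
0.019 [[295.0, 240.0], [336.0, 240.0], [295.0, 212.0], [336.0, 212.0]]
```

View pics/c3.png

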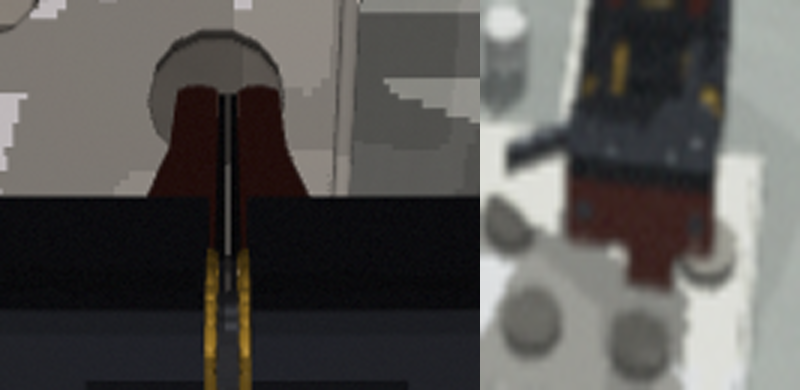

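In all three views the shut fingertips end near tool z≈-0.012, about 30 mm higher than the text says, and they sit over B without touching it. I'll back off to bare deck and feel downward gently.

Request:
apply_moves([
  {"fingers":-1,"linear":[0.016,0,0],"twist":[0,0,0]},
  {"fingers":-1,"linear":[0.017,0,0],"twist":[0,0,0]},
  {"fingers":-1,"linear":[0,0,0],"twist":[0,0,0]},
  {"fingers":-1,"linear":[0,0,0.004],"twist":[0,0,0]},
  {"fingers":-1,"linear":[0,0,0.002],"twist":[0,0,0]},
  {"fingers":-1,"linear":[0,0,0],"twist":[0,0,0]},
])

```text
clock: 4.68
eef_pos: [0.5775, -0.1626, 0.0258]
tcp_rot: [-3.141, -0.001, 0.001]
contact_force: [0.0, 0.1, 0.1]
grip_width: 0.0002
grasp_force: 0.0
```

Request:
apply_moves([
  {"fingers":-1,"linear":[0,0,0.003],"twist":[0,0,0]},
  {"fingers":-1,"linear":[0,0,0.003],"twist":[0,0,0]},
  {"fingers":-1,"linear":[0,0,0],"twist":[0,0,0]},
])

```text
clock: 5.05
eef_pos: [0.5779, -0.1626, 0.0199]
tcp_rot: [-3.141, -0.001, 0.001]
contact_force: [0.8, -0.3, 0.1]
grip_width: 0.0004
grasp_force: 0.0
```

Run:
```python
from h import *
b=r.snapshot("side");a=r.snapshot("scene");cv2.imwrite("pics/s4.png",np.hstack([cv2.resize(b["image"][190:240,300:370,::-1],(420,300),interpolation=cv2.INTER_CUBIC),cv2.resize(a["image"][200:250,320:390,::-1],(380,300),interpolation=cv2.INTER_CUBIC)]))
for z in(.0,.01,.019,.04):
  X=[.5775,-.1626,.0198-z+0];print(z,proj(b,X)[0].round(1))
# background shift: red mask lowest pixel
im=cv2.cvtColor(b["image"],cv2.COLOR_RGB2HSV);m=(((im[...,0]<12)|(im[...,0]>168))&(im[...,1]>90)&(im[...,2]<120))
v,u=np.nonzero(m[150:260,300:380]);print("lowest red",v.max()+150,u[v==v.max()]+300)
```

```text
0.0 [343.1 234.3]
0.01 [342.9 237.1]
0.019 [342.8 239.6]
0.04 [342.4 245.3]
lowest red 230 [342 343 345 346]
```

Request:
apply_moves([
  {"fingers":-1,"linear":[0,0,0.004],"twist":[0,0,0]},
  {"fingers":-1,"linear":[0,0,0.004],"twist":[0,0,0]},
  {"fingers":-1,"linear":[0,0,0],"twist":[0,0,0]},
])

```text
clock: 5.52
eef_pos: [0.5777, -0.1626, 0.0117]
tcp_rot: [-3.141, -0.001, 0.001]
contact_force: [-0.4, 0.1, -0.2]
grip_width: 0.0004
grasp_force: 0.0
```

Run:
```python
from h import *
b=r.snapshot("side");s=r.get_state()
im=cv2.cvtColor(b["image"],cv2.COLOR_RGB2HSV);m=(((im[...,0]<12)|(im[...,0]>168))&(im[...,1]>90)&(im[...,2]<120))
v,u=np.nonzero(m[150:260,300:380]);print("lowest red",v.max()+150,u[v==v.max()]+300)
for y in(-.0135,0):
  for z in(-.02,-.012,0,.019):print(y,z,proj(b,[s["eef_pos"][0],s["eef_pos"][1]+y,s["eef_pos"][2]-z])[0].round(1))
print(b["image"][222:250,344].tolist())
```

```text
lowest red 232 [341 342 343 344 345 346]
-0.0135 -0.02 [343.1 234.4]
-0.0135 -0.012 [343.  236.7]
-0.0135 0 [342.7 240.1]
-0.0135 0.019 [342.4 245.3]
0 -0.02 [343.5 230.9]
0 -0.012 [343.3 233.2]
0 0 [343.1 236.5]
0 0.019 [342.8 241.8]
[[50, 30, 28], [58, 34, 31], [58, 33, 29], [57, 34, 28], [59, 36, 32], [58, 34, 32], [60, 36, 30], [59, 35, 33], [57, 33, 28], [58, 37, 32], [63, 40, 36], [76, 64, 59], [112, 108, 103], [134, 134, 128], [136, 136, 131], [136, 136, 130], [142, 142, 136], [153, 153, 148], [150, 151, 145], [135, 135, 133], [123, 125, 126], [138, 139, 136], [143, 144, 139], [112, 113, 108], [104, 106, 102], [97, 100, 96], [94, 98, 94], [94, 98, 95]]
```

Request:
apply_moves([
  {"fingers":-1,"linear":[0,0,0.004],"twist":[0,0,0]},
  {"fingers":-1,"linear":[0,0,0.004],"twist":[0,0,0]},
  {"fingers":-1,"linear":[0,0,0.002],"twist":[0,0,0]},
  {"fingers":-1,"linear":[0,0,0],"twist":[0,0,0]},
])

```text
clock: 6.08
eef_pos: [0.5779, -0.1626, 0.0019]
tcp_rot: [-3.141, -0.001, 0.001]
contact_force: [-0.1, 1.0, -0.4]
grip_width: 0.0007
grasp_force: 0.0
```

Request:
apply_moves([
  {"fingers":-1,"linear":[0,0,0.002],"twist":[0,0,0]},
  {"fingers":-1,"linear":[0,0,0.002],"twist":[0,0,0]},
  {"fingers":-1,"linear":[0,0,0],"twist":[0,0,0]},
])

```text
clock: 6.45
eef_pos: [0.578, -0.1626, -0.002]
tcp_rot: [-3.141, -0.001, 0.0]
contact_force: [-0.4, 0.0, 1.2]
grip_width: 0.0004
grasp_force: 0.0
```

Request:
apply_moves([
  {"fingers":-1,"linear":[0,0,0.003],"twist":[0,0,0]},
  {"fingers":-1,"linear":[0,0,0],"twist":[0,0,0]},
])

```text
clock: 6.7
eef_pos: [0.5779, -0.1626, -0.0051]
tcp_rot: [-3.141, -0.001, 0.001]
contact_force: [0.2, -0.1, -0.4]
grip_width: 0.0007
grasp_force: 0.0
```

Run:
```python
from h import *
b=r.snapshot("side");s=r.get_state();print(s["eef_pos"],s["contact_force"])
print(b["image"][228:250,344].tolist())
for y in(-.0135,0):
  for z in(.008,.012,.02):print(y,z,proj(b,[s["eef_pos"][0],s["eef_pos"][1]+y,z])[0].round(1))
```

```text
[ 0.57801634 -0.16265974 -0.00499772] [0.43744666 0.11220838 0.47596774]
[[57, 33, 31], [60, 36, 35], [58, 36, 28], [59, 35, 30], [58, 35, 31], [58, 35, 31], [61, 37, 32], [59, 36, 32], [60, 35, 32], [62, 41, 36], [86, 79, 75], [129, 128, 123], [148, 149, 143], [135, 136, 133], [124, 127, 126], [142, 145, 141], [153, 154, 149], [116, 117, 113], [109, 110, 106], [102, 107, 103], [95, 99, 95], [94, 98, 95]]
-0.0135 0.008 [342.7 241.2]
-0.0135 0.012 [342.8 240. ]
-0.0135 0.02 [342.9 237.8]
0 0.008 [343.1 237.6]
0 0.012 [343.2 236.5]
0 0.02 [343.3 234.3]
```

Request:
apply_moves([
  {"fingers":-1,"linear":[0,0,0.002],"twist":[0,0,0]},
  {"fingers":-1,"linear":[0,0,0.001],"twist":[0,0,0]},
  {"fingers":-1,"linear":[0,0,0],"twist":[0,0,0]},
])

```text
clock: 7.12
eef_pos: [0.5783, -0.1627, -0.0068]
tcp_rot: [3.142, 0.001, 0.0]
contact_force: [-2.2, -0.4, 10.6]
grip_width: 0.0004
grasp_force: 5.6
```

Request:
apply_moves([
  {"fingers":-1,"linear":[0,0,0.002],"twist":[0,0,0]},
  {"fingers":-1,"linear":[0,0,0],"twist":[0,0,0]},
])

```text
clock: 7.38
eef_pos: [0.5783, -0.1628, -0.0069]
tcp_rot: [3.141, 0.001, 0.001]
contact_force: [-8.7, 2.7, 29.9]
grip_width: 0.0008
grasp_force: 14.9
```

Request:
apply_moves([
  {"fingers":-1,"linear":[0,0,0.002],"twist":[0,0,0]},
  {"fingers":-1,"linear":[0,0,0],"twist":[0,0,0]},
])

```text
clock: 7.62
eef_pos: [0.5784, -0.1628, -0.007]
tcp_rot: [3.141, 0.001, 0.001]
contact_force: [-16.0, 5.1, 48.4]
grip_width: 0.0002
grasp_force: 24.4
```

Contact is at TCP z=-0.007, so the real fingertip sits 15 mm behind the reported TCP. The working height with tips at about 12.5 mm is therefore TCP z≈-0.002. I'll release, then check the finger and body heights against the lid.

Request:
apply_moves([
  {"fingers":-1,"linear":[0,0,-0.0105],"twist":[0,0,0]},
  {"fingers":-1,"linear":[0,0,0],"twist":[0,0,0]},
])

```text
clock: 7.88
eef_pos: [0.5788, -0.1629, -0.0005]
tcp_rot: [3.141, 0.001, 0.003]
contact_force: [0.6, 0.8, 0.8]
grip_width: 0.0006
grasp_force: 0.0
```

Run:
```python
from h import *
b=r.snapshot("side");s=r.get_state();e=s["eef_pos"];print(e,s["contact_force"])
# body front-bottom edge seen earlier at side row ~211 with TCP (.545,-.163,.032); wide red part bottom at row ~220
for y in(-.089,-.03,-.0135,0):
  print(y,[(z,proj(b,[.545,-.163+y,z])[0][1].round(1)) for z in(.05,.07,.09,.11,.13)])
cv2.imwrite("pics/s5.png",cv2.resize(b["image"][140:260,270:390,::-1],(600,600),interpolation=cv2.INTER_CUBIC))
```

```text
[ 0.57836879 -0.16277968 -0.0012323 ] [-0.41728905  0.67322369  0.06769091]
-0.089 [(0.05, np.float64(248.9)), (0.07, np.float64(243.0)), (0.09, np.float64(236.9)), (0.11, np.float64(230.6)), (0.13, np.float64(224.2))]
-0.03 [(0.05, np.float64(232.5)), (0.07, np.float64(226.6)), (0.09, np.float64(220.6)), (0.11, np.float64(214.4)), (0.13, np.float64(208.1))]
-0.0135 [(0.05, np.float64(228.2)), (0.07, np.float64(222.3)), (0.09, np.float64(216.2)), (0.11, np.float64(210.1)), (0.13, np.float64(203.8))]
0 [(0.05, np.float64(224.6)), (0.07, np.float64(218.8)), (0.09, np.float64(212.7)), (0.11, np.float64(206.6)), (0.13, np.float64(200.3))]
```

View pics/s5.png

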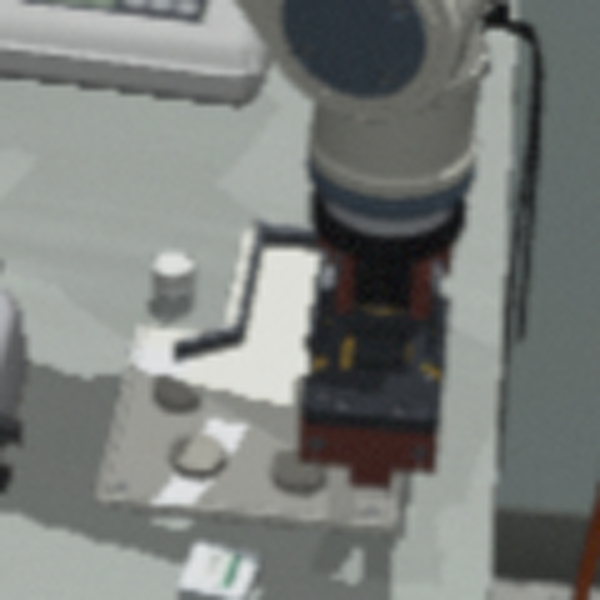

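The wide red block is the body's end, about 93 mm above the tips, so it clears the lid. B is at (300,470), just left of the tip at (370,480). I push B onto the axis now.

Request:
apply_moves([
  {"fingers":-1,"linear":[-0.008,0,0],"twist":[0,0,0]},
  {"fingers":-1,"linear":[-0.008,0,0],"twist":[0,0,0]},
  {"fingers":-1,"linear":[-0.008,0,0],"twist":[0,0,0]},
  {"fingers":-1,"linear":[-0.006,0,0],"twist":[0,0,0]},
  {"fingers":-1,"linear":[-0.002,0,0],"twist":[0,0,0]},
  {"fingers":-1,"linear":[0,0,0],"twist":[0,0,0]},
])

```text
clock: 8.68
eef_pos: [0.5462, -0.1628, -0.0013]
tcp_rot: [3.142, 0.001, 0.0]
contact_force: [0.7, 0.3, 0.2]
grip_width: 0.0008
grasp_force: 0.0
```

```bash
cat >> h.py <<'E'
P0=(.5187,-.061,-.004)
def discs(cam="side"):
    # template: centres of dark-grey discs on the deck in plate mm, from dark pellet rims; returns rectified picture
    d=r.snapshot(cam) if cam!="wrist" else wrist()[1]
    return d,blobs(d,P0)
E
python3 - <<'E'
from h import *
s=r.get_state();print(np.round(s["eef_pos"],4),np.round(s["contact_force"],1))
d=r.snapshot("side");hsv=cv2.cvtColor(d["image"],cv2.COLOR_RGB2HSV)
print("tip xy plate",toplate(s["eef_pos"],P0).round(1))
# pellet colour vs deck: print hue/sat samples at known C (-29,-95) and deck (0,-60)
for n,x,y in(("C",-29,-95),("H",-46,-49),("deck",0,-60),("deck2",-20,-60),("B?",2,-100)):
    X=[P0[0]+x/1000,P0[1]+y/1000,.017];u=proj(d,X)[0].round().astype(int);print(n,u,d["image"][u[1],u[0]],hsv[u[1],u[0]])
E
```

```text
[ 0.5462 -0.1628 -0.0013] [0.7 0.3 0.2]
tip xy plate [  27.9 -101.7]
C [310 230] [106 106 100] [ 30  14 106]
H [306 219] [92 91 86] [25 17 92]
deck [322 223] [35 30 31] [174  36  35]
deck2 [315 222] [111 110 106] [ 24  11 111]
B? [321 233] [96 96 89] [30 19 96]
```

Request:
apply_moves([
  {"fingers":-1,"linear":[0.014,0,0],"twist":[0,0,0]},
  {"fingers":-1,"linear":[0,0.034,0],"twist":[0,0,0]},
  {"fingers":-1,"linear":[0,0,0],"twist":[0,0,0]},
  {"fingers":-1,"linear":[-0.0385,0,0],"twist":[0,0,0]},
  {"fingers":-1,"linear":[0,0,0],"twist":[0,0,0]},
])

```text
clock: 9.35
eef_pos: [0.5191, -0.1956, -0.0019]
tcp_rot: [-3.14, -0.0, 0.005]
contact_force: [0.1, -0.7, 0.7]
grip_width: 0.0005
grasp_force: 0.0
```

Request:
apply_moves([
  {"fingers":-1,"linear":[0,-0.008,0],"twist":[0,0,0]},
  {"fingers":-1,"linear":[0,-0.012,0],"twist":[0,0,0]},
  {"fingers":-1,"linear":[0,-0.012,0],"twist":[0,0,0]},
  {"fingers":-1,"linear":[0,-0.012,0],"twist":[0,0,0]},
  {"fingers":-1,"linear":[0,-0.006,0],"twist":[0,0,0]},
  {"fingers":-1,"linear":[0,0,0],"twist":[0,0,0]},
])

```text
clock: 10.1
eef_pos: [0.5216, -0.1462, -0.0014]
tcp_rot: [-3.142, -0.003, 0.0]
contact_force: [-0.3, 0.1, 0.1]
grip_width: 0.0007
grasp_force: 0.0
```

Run:
```python
from h import *
s=r.get_state();print(np.round(s["eef_pos"],4),np.round(s["contact_force"],1),toplate(s["eef_pos"],P0).round(1))
out=[]
for n in("side","scene"):
    d=r.snapshot(n);im=blobs(d,P0)[:,:,::-1];out.append(im)
    cv2.imwrite(f"pics/r_{n}.png",im)
s,d=wrist();out.append(blobs(d,P0)[:,:,::-1])
cv2.imwrite("pics/r3.png",cv2.resize(np.vstack(out[:2]),(482,684)))
# dark spots list: deck B-channel deficit
for im in out:
    g=im.astype(int);print(im.shape,[g[int((x+85)*2),int((y+135)*2)].tolist() for x,y in((2,-50),(2,-40),(2,-30),(-29,-95),(53,-49),(2,-100))])
```

```text
[ 0.5216 -0.1462 -0.0014] [-0.3  0.1  0.1] [  3.2 -85.1]
(342, 482, 3) [[32, 35, 58], [34, 32, 30], [64, 60, 56], [99, 106, 105], [143, 153, 153], [141, 147, 146]]
(342, 482, 3) [[49, 50, 51], [79, 80, 79], [67, 69, 67], [110, 117, 118], [32, 29, 28], [165, 171, 172]]
(342, 482, 3) [[69, 74, 79], [109, 115, 121], [110, 115, 120], [12, 9, 9], [116, 126, 133], [111, 117, 122]]
```

Request:
apply_moves([
  {"fingers":-1,"linear":[0,-0.01,0],"twist":[0,0,0]},
  {"fingers":-1,"linear":[0,-0.01,0],"twist":[0,0,0]},
  {"fingers":-1,"linear":[0,-0.01,0],"twist":[0,0,0]},
  {"fingers":-1,"linear":[0,-0.01,0],"twist":[0,0,0]},
  {"fingers":-1,"linear":[-0.001,-0.01,0],"twist":[0,0,0]},
  {"fingers":-1,"linear":[-0.001,-0.01,0],"twist":[0,0,0]},
  {"fingers":-1,"linear":[0,0,0],"twist":[0,0,0]},
])

```text
clock: 11.12
eef_pos: [0.5193, -0.0859, -0.0014]
tcp_rot: [-3.141, -0.003, 0.001]
contact_force: [0.3, -0.5, 0.9]
grip_width: 0.0008
grasp_force: 0.0
```

Request:
apply_moves([
  {"fingers":-1,"linear":[0,-0.009,0],"twist":[0,0,0]},
  {"fingers":-1,"linear":[0,-0.009,0],"twist":[0,0,0]},
  {"fingers":-1,"linear":[0,-0.005,0],"twist":[0,0,0]},
  {"fingers":-1,"linear":[0,0,0],"twist":[0,0,0]},
])

```text
clock: 11.62
eef_pos: [0.5195, -0.0633, -0.0014]
tcp_rot: [-3.142, -0.002, 0.0]
contact_force: [-0.1, -0.6, 0.1]
grip_width: 0.0009
grasp_force: 0.0
```

Backing off and lifting for a numeric check, using circle detection in the rectified wrist view.

Request:
apply_moves([
  {"fingers":-1,"linear":[0,0.015,0],"twist":[0,0,0]},
  {"fingers":-1,"linear":[0,0.01,-0.05],"twist":[0,0,0]},
  {"fingers":-1,"linear":[0,0.04,-0.045],"twist":[0,0,0]},
  {"fingers":-1,"linear":[0,0.045,-0.04],"twist":[0,0,0]},
  {"fingers":-1,"linear":[-0.01,0.01,-0.04],"twist":[0,0,0]},
  {"fingers":-1,"linear":[0,0,0],"twist":[0,0,0]},
])

```text
clock: 12.38
eef_pos: [0.5108, -0.1866, 0.1767]
tcp_rot: [3.139, -0.003, 0.009]
contact_force: [0.3, 1.0, -1.0]
grip_width: 0.0005
grasp_force: 0.0
```

```bash
cat >> h.py <<'E'
def hough(d,z=.017,n=8):
    g=cv2.medianBlur(cv2.cvtColor(blobs(d,P0,z),cv2.COLOR_RGB2GRAY),5)
    c=cv2.HoughCircles(g,cv2.HOUGH_GRADIENT,1.5,40,param1=50,param2=12,minRadius=28,maxRadius=32)
    return [] if c is None else [(round(float(v)/2-85,1),round(float(u)/2-135,1),round(float(R)/2,1)) for u,v,R in c[0][:n]]
E
python3 - <<'E'
from h import *;import pickle
print("before",hough(pickle.load(open("w1.pkl","rb"))))
s,d=wrist();pickle.dump(d,open("w5.pkl","wb"));print(np.round(s["eef_pos"],3),hough(d))
cv2.imwrite("pics/r5.png",blobs(d,P0)[:,:,::-1])
E
```

```text
before [(24.1, -99.4, 15.6), (52.6, -47.6, 14.8), (-28.4, -94.9, 14.8), (-66.6, 49.9, 15.6), (-48.6, -42.4, 14.8), (-59.1, -110.6, 14.8), (30.9, 82.9, 14.8), (-56.1, -1.9, 15.6)]
[ 0.511 -0.187  0.177] [(51.9, -48.4, 15.6), (-31.4, -94.1, 14.8), (-2.1, 21.4, 14.8), (-48.6, -42.4, 14.8), (-70.4, 46.9, 15.6), (26.4, 15.4, 15.6), (-75.6, -115.1, 14.8), (-34.4, 15.4, 15.6)]
```

B is in the lane at about (0,21). C is at (-30,-94) and A at (52,-48). Next is C, approached from the robot's side.

Request:
apply_moves([
  {"fingers":-1,"linear":[-0.027,-0.0155,0.03],"twist":[0,0,0]},
  {"fingers":-1,"linear":[-0.027,-0.0155,0.03],"twist":[0,0,0]},
  {"fingers":-1,"linear":[0,0,0.05],"twist":[0,0,0]},
  {"fingers":-1,"linear":[0,0,0.04],"twist":[0,0,0]},
  {"fingers":-1,"linear":[0,0,0.015],"twist":[0,0,0]},
  {"fingers":-1,"linear":[0,0,0],"twist":[0,0,0]},
])

```text
clock: 13.18
eef_pos: [0.4546, -0.1524, 0.0075]
tcp_rot: [-3.141, -0.002, 0.005]
contact_force: [0.2, 0.8, -0.2]
grip_width: 0.0002
grasp_force: 0.0
```

Request:
apply_moves([
  {"fingers":-1,"linear":[0,0.003,0.0085],"twist":[0,0,0]},
  {"fingers":-1,"linear":[0,0,0],"twist":[0,0,0]},
  {"fingers":-1,"linear":[0.01,0,0],"twist":[0,0,0]},
  {"fingers":-1,"linear":[0.01,0,0],"twist":[0,0,0]},
  {"fingers":-1,"linear":[0.01,0,0],"twist":[0,0,0]},
  {"fingers":-1,"linear":[0.006,0,0],"twist":[0,0,0]},
  {"fingers":-1,"linear":[0.003,0,0],"twist":[0,0,0]},
  {"fingers":-1,"linear":[0,0,0],"twist":[0,0,0]},
])

```text
clock: 14.18
eef_pos: [0.4946, -0.1557, 0.0001]
tcp_rot: [-3.142, -0.001, 0.0]
contact_force: [-0.6, -0.1, -0.7]
grip_width: 0.0002
grasp_force: 0.0
```

Request:
apply_moves([
  {"fingers":-1,"linear":[-0.014,0,0],"twist":[0,0,0]},
  {"fingers":-1,"linear":[0,0.037,0],"twist":[0,0,0]},
  {"fingers":-1,"linear":[0,0,0],"twist":[0,0,0]},
  {"fingers":-1,"linear":[0.038,0,0.0012],"twist":[0,0,0]},
  {"fingers":-1,"linear":[0,0,0],"twist":[0,0,0]},
  {"fingers":-1,"linear":[0,0,0],"twist":[0,0,0]},
])

```text
clock: 14.92
eef_pos: [0.5171, -0.1918, -0.0014]
tcp_rot: [-3.141, -0.002, 0.003]
contact_force: [-0.3, 0.3, 0.5]
grip_width: 0.0006
grasp_force: 0.0
```

Request:
apply_moves([
  {"fingers":-1,"linear":[0,-0.01,0],"twist":[0,0,0]},
  {"fingers":-1,"linear":[0,-0.01,0],"twist":[0,0,0]},
  {"fingers":-1,"linear":[0,-0.01,0],"twist":[0,0,0]},
  {"fingers":-1,"linear":[0,-0.01,0],"twist":[0,0,0]},
  {"fingers":-1,"linear":[0,-0.01,0],"twist":[0,0,0]},
  {"fingers":-1,"linear":[0,-0.01,0],"twist":[0,0,0]},
  {"fingers":-1,"linear":[0,-0.01,0],"twist":[0,0,0]},
  {"fingers":-1,"linear":[0,0,0],"twist":[0,0,0]},
])

```text
clock: 15.92
eef_pos: [0.5185, -0.122, -0.0011]
tcp_rot: [-3.142, -0.003, 0.0]
contact_force: [-0.0, -0.4, -0.6]
grip_width: 0.0005
grasp_force: 0.0
```

Request:
apply_moves([
  {"fingers":-1,"linear":[0,-0.009,0],"twist":[0,0,0]},
  {"fingers":-1,"linear":[0,-0.009,0],"twist":[0,0,0]},
  {"fingers":-1,"linear":[0,-0.009,0],"twist":[0,0,0]},
  {"fingers":-1,"linear":[0,-0.009,0],"twist":[0,0,0]},
  {"fingers":-1,"linear":[0,-0.009,0],"twist":[0,0,0]},
  {"fingers":-1,"linear":[0,-0.009,0],"twist":[0,0,0]},
  {"fingers":-1,"linear":[0,-0.005,0],"twist":[0,0,0]},
  {"fingers":-1,"linear":[0,0,0],"twist":[0,0,0]},
])

```text
clock: 16.92
eef_pos: [0.5185, -0.0633, -0.001]
tcp_rot: [-3.142, -0.002, 0.0]
contact_force: [-0.7, 0.5, 0.5]
grip_width: 0.0004
grasp_force: 0.0
```

Request:
apply_moves([
  {"fingers":-1,"linear":[0,0.015,0],"twist":[0,0,0]},
  {"fingers":-1,"linear":[0,0.01,-0.05],"twist":[0,0,0]},
  {"fingers":-1,"linear":[0,0.04,-0.045],"twist":[0,0,0]},
  {"fingers":-1,"linear":[0,0.045,-0.04],"twist":[0,0,0]},
  {"fingers":-1,"linear":[0.01,0.01,-0.04],"twist":[0,0,0]},
  {"fingers":-1,"linear":[0,0,0],"twist":[0,0,0]},
  {"fingers":-1,"linear":[0,0,0],"twist":[0,0,0]},
])

```text
clock: 17.8
eef_pos: [0.5277, -0.1842, 0.1733]
tcp_rot: [-3.141, 0.0, 0.002]
contact_force: [0.1, 0.3, 0.0]
grip_width: 0.0001
grasp_force: 0.0
```

Run:
```python
from h import *
s,d=wrist();print(np.round(s["eef_pos"],3),np.round(s["contact_force"],1),hough(d))
```

```text
[ 0.528 -0.184  0.173] [0.1 0.3 0. ] [(52.6, -48.4, 15.6), (2.4, 19.9, 15.6), (-2.9, 50.6, 14.8), (-48.6, -43.1, 14.8), (30.1, 29.6, 14.8), (-66.6, 46.1, 14.8), (26.4, 56.6, 15.6), (56.4, 0.4, 15.6)]
```

C is at (≈0,20) and B at (≈0,50), both in the lane. Now A, from the far side.

Request:
apply_moves([
  {"fingers":-1,"linear":[0.038,-0.0375,0.02],"twist":[0,0,0]},
  {"fingers":-1,"linear":[0.038,-0.0375,0.02],"twist":[0,0,0]},
  {"fingers":-1,"linear":[0,0,0.05],"twist":[0,0,0]},
  {"fingers":-1,"linear":[0,0,0.05],"twist":[0,0,0]},
  {"fingers":-1,"linear":[0,0,0.02],"twist":[0,0,0]},
  {"fingers":-1,"linear":[0,0,0],"twist":[0,0,0]},
  {"fingers":-1,"linear":[0,0,0],"twist":[0,0,0]},
])

```text
clock: 18.73
eef_pos: [0.6056, -0.109, 0.0154]
tcp_rot: [3.141, 0.001, 0.003]
contact_force: [0.1, 0.5, 0.0]
grip_width: 0.0003
grasp_force: 0.0
```

Request:
apply_moves([
  {"fingers":-1,"linear":[0,0,0.0165],"twist":[0,0,0]},
  {"fingers":-1,"linear":[0,0,0],"twist":[0,0,0]},
  {"fingers":-1,"linear":[-0.01,0,0],"twist":[0,0,0]},
  {"fingers":-1,"linear":[-0.01,0,0],"twist":[0,0,0]},
  {"fingers":-1,"linear":[-0.01,0,0],"twist":[0,0,0]},
  {"fingers":-1,"linear":[-0.01,0,0],"twist":[0,0,0]},
  {"fingers":-1,"linear":[-0.01,0,0],"twist":[0,0,0]},
  {"fingers":-1,"linear":[-0.007,0,0],"twist":[0,0,0]},
])

```text
clock: 19.73
eef_pos: [0.5468, -0.1087, -0.0025]
tcp_rot: [-3.142, -0.001, 0.0]
contact_force: [-0.3, 0.1, 0.4]
grip_width: 0.0004
grasp_force: 0.0
```

Request:
apply_moves([
  {"fingers":-1,"linear":[-0.004,0,0],"twist":[0,0,0]},
  {"fingers":-1,"linear":[0,0,0],"twist":[0,0,0]},
  {"fingers":-1,"linear":[0.014,0,0],"twist":[0,0,0]},
  {"fingers":-1,"linear":[0,0.036,0],"twist":[0,0,0]},
  {"fingers":-1,"linear":[0,0,0],"twist":[0,0,0]},
  {"fingers":-1,"linear":[-0.039,0,0],"twist":[0,0,0]},
  {"fingers":-1,"linear":[0,0,0],"twist":[0,0,0]},
  {"fingers":-1,"linear":[0,0,0],"twist":[0,0,0]},
])

```text
clock: 20.72
eef_pos: [0.5199, -0.1445, -0.0023]
tcp_rot: [3.141, 0.001, 0.002]
contact_force: [-0.0, -0.2, 0.7]
grip_width: 0.0002
grasp_force: 0.0
```

Request:
apply_moves([
  {"fingers":-1,"linear":[0,-0.01,0],"twist":[0,0,0]},
  {"fingers":-1,"linear":[0,-0.01,0],"twist":[0,0,0]},
  {"fingers":-1,"linear":[0,-0.01,0],"twist":[0,0,0]},
  {"fingers":-1,"linear":[0,-0.01,0],"twist":[0,0,0]},
  {"fingers":-1,"linear":[0,-0.01,0],"twist":[0,0,0]},
  {"fingers":-1,"linear":[0,-0.01,0],"twist":[0,0,0]},
  {"fingers":-1,"linear":[0,-0.01,0],"twist":[0,0,0]},
  {"fingers":-1,"linear":[0,0,0],"twist":[0,0,0]},
])

```text
clock: 21.72
eef_pos: [0.5185, -0.074, -0.0025]
tcp_rot: [-3.142, -0.003, 0.0]
contact_force: [0.0, -0.5, 0.2]
grip_width: 0.0004
grasp_force: 0.0
```

Request:
apply_moves([
  {"fingers":-1,"linear":[0,-0.006,0],"twist":[0,0,0]},
  {"fingers":-1,"linear":[0,-0.004,0],"twist":[0,0,0]},
  {"fingers":-1,"linear":[0,-0.002,0],"twist":[0,0,0]},
  {"fingers":-1,"linear":[0,0,0],"twist":[0,0,0]},
])

```text
clock: 22.22
eef_pos: [0.5185, -0.0627, -0.0026]
tcp_rot: [-3.142, -0.001, 0.0]
contact_force: [-0.7, 1.1, -0.2]
grip_width: 0.0007
grasp_force: 0.0
```

Request:
apply_moves([
  {"fingers":-1,"linear":[0,-0.001,0],"twist":[0,0,0]},
  {"fingers":-1,"linear":[0,-0.001,0],"twist":[0,0,0]},
  {"fingers":-1,"linear":[0,-0.001,0],"twist":[0,0,0]},
  {"fingers":-1,"linear":[0,0,0],"twist":[0,0,0]},
])

```text
clock: 22.72
eef_pos: [0.5185, -0.0597, -0.0025]
tcp_rot: [-3.142, -0.001, 0.0]
contact_force: [0.3, -0.2, -0.2]
grip_width: 0.0003
grasp_force: 0.1
```

Request:
apply_moves([
  {"fingers":-1,"linear":[0,-0.001,0],"twist":[0,0,0]},
  {"fingers":-1,"linear":[0,-0.0005,0],"twist":[0,0,0]},
  {"fingers":-1,"linear":[0,0,0],"twist":[0,0,0]},
])

```text
clock: 23.1
eef_pos: [0.5185, -0.0582, -0.0025]
tcp_rot: [-3.142, -0.001, 0.0]
contact_force: [0.6, -0.4, -0.7]
grip_width: 0.0006
grasp_force: 0.1
```

Not at the stop yet. I'll retract and look.

Request:
apply_moves([
  {"fingers":-1,"linear":[0,0.015,0],"twist":[0,0,0]},
  {"fingers":-1,"linear":[0,0.01,-0.05],"twist":[0,0,0]},
  {"fingers":-1,"linear":[0,0.04,-0.045],"twist":[0,0,0]},
  {"fingers":-1,"linear":[0,0.045,-0.04],"twist":[0,0,0]},
  {"fingers":-1,"linear":[0,0.01,-0.04],"twist":[0,0,0]},
  {"fingers":-1,"linear":[0,0,0],"twist":[0,0,0]},
  {"fingers":-1,"linear":[0,0,0],"twist":[0,0,0]},
])

```text
clock: 23.98
eef_pos: [0.5178, -0.1784, 0.1718]
tcp_rot: [-3.141, -0.0, 0.002]
contact_force: [-0.4, -0.2, -0.9]
grip_width: 0.0006
grasp_force: 0.0
```

Run:
```python
from h import *
s,d=wrist();print(np.round(s["eef_pos"],3),np.round(s["contact_force"],1),hough(d))
im=blobs(d,P0)[:,:,::-1]
im2=cv2.resize(im,(780,554),interpolation=cv2.INTER_CUBIC)
cv2.imwrite("pics/r6.png",im2)
# scan along lane axis: gray profile vs plate y
g=cv2.cvtColor(im,cv2.COLOR_BGR2GRAY);print([(y,int(g[168:174,int((y+135)*2)].mean())) for y in range(-10,106,2)])
```

```text
[ 0.518 -0.178  0.172] [-0.4 -0.2 -0.9] [(-2.9, 83.6, 14.8), (-3.6, 26.6, 14.8), (1.6, 53.6, 14.8), (-48.6, -43.1, 14.8), (-68.1, 49.1, 14.8), (-68.1, -106.9, 14.8), (57.9, -4.9, 15.6), (30.9, 10.9, 14.8)]
[(-10, 180), (-8, 181), (-6, 180), (-4, 180), (-2, 181), (0, 180), (2, 180), (4, 181), (6, 180), (8, 169), (10, 54), (12, 61), (14, 119), (16, 123), (18, 124), (20, 124), (22, 123), (24, 124), (26, 125), (28, 125), (30, 125), (32, 124), (34, 123), (36, 122), (38, 128), (40, 110), (42, 130), (44, 125), (46, 122), (48, 123), (50, 124), (52, 124), (54, 124), (56, 124), (58, 123), (60, 123), (62, 123), (64, 122), (66, 122), (68, 120), (70, 111), (72, 120), (74, 121), (76, 123), (78, 124), (80, 124), (82, 124), (84, 123), (86, 122), (88, 121), (90, 127), (92, 132), (94, 131), (96, 121), (98, 38), (100, 58), (102, 68), (104, 68)]
```

View pics/r6.png

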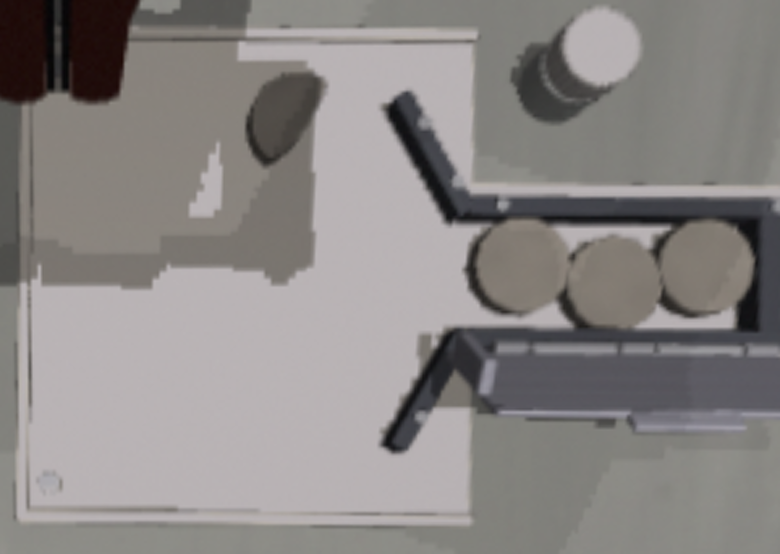

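The picture shows all three pellets in the lane, with the last one at the end stop and A's rear at y≈11 (column 470). The half is untouched at (285,115) and the lid is still open. Now I go round behind the lid.

Request:
apply_moves([
  {"fingers":-1,"linear":[0.045,-0.035,0],"twist":[0,0,0]},
  {"fingers":-1,"linear":[0.043,-0.04,0],"twist":[0,0,0]},
  {"fingers":-1,"linear":[0,-0.05,0],"twist":[0,0,0]},
  {"fingers":-1,"linear":[0,-0.044,0],"twist":[0,0,0]},
  {"fingers":-1,"linear":[0,0,0.05],"twist":[0,0,0]},
  {"fingers":-1,"linear":[0,0,0.05],"twist":[0,0,0]},
  {"fingers":-1,"linear":[0,0,0.03],"twist":[0,0,0]},
  {"fingers":-1,"linear":[0,0,0],"twist":[0,0,0]},
])

```text
clock: 25.02
eef_pos: [0.603, -0.0085, 0.0386]
tcp_rot: [-3.141, -0.003, 0.013]
contact_force: [0.1, -0.0, 0.3]
grip_width: 0.0004
grasp_force: 0.0
```

Request:
apply_moves([
  {"fingers":-1,"linear":[0,0,0.005],"twist":[0,0,0]},
  {"fingers":-1,"linear":[-0.008,0,0],"twist":[0,0,0]},
  {"fingers":-1,"linear":[-0.008,0,0],"twist":[0,0,0]},
  {"fingers":-1,"linear":[-0.008,0,0],"twist":[0,0,0]},
  {"fingers":-1,"linear":[-0.008,0,0],"twist":[0,0,0]},
  {"fingers":-1,"linear":[-0.006,0,0],"twist":[0,0,0]},
  {"fingers":-1,"linear":[0,0,0],"twist":[0,0,0]},
])

```text
clock: 25.9
eef_pos: [0.5679, -0.0092, 0.0375]
tcp_rot: [-3.142, -0.001, 0.001]
contact_force: [0.8, -0.3, 0.1]
grip_width: 0.0002
grasp_force: 0.0
```

Request:
apply_moves([
  {"fingers":-1,"linear":[-0.007,0,0],"twist":[0,0,0]},
  {"fingers":-1,"linear":[-0.007,0,0],"twist":[0,0,0]},
  {"fingers":-1,"linear":[-0.007,0,0],"twist":[0,0,0]},
  {"fingers":-1,"linear":[-0.007,0,0],"twist":[0,0,0]},
  {"fingers":-1,"linear":[0,0,0],"twist":[0,0,0]},
])

```text
clock: 26.52
eef_pos: [0.5396, -0.0092, 0.0374]
tcp_rot: [-3.142, -0.001, 0.001]
contact_force: [-0.8, 0.3, 0.1]
grip_width: 0.0006
grasp_force: 0.0
```

Request:
apply_moves([
  {"fingers":-1,"linear":[-0.007,0,0],"twist":[0,0,0]},
  {"fingers":-1,"linear":[-0.007,0,0.001],"twist":[0,0,0]},
  {"fingers":-1,"linear":[-0.007,0,0.003],"twist":[0,0,0]},
  {"fingers":-1,"linear":[-0.006,0,0.005],"twist":[0,0,0]},
  {"fingers":-1,"linear":[-0.004,0,0.006],"twist":[0,0,0]},
  {"fingers":-1,"linear":[0,0,0],"twist":[0,0,0]},
])

```text
clock: 27.28
eef_pos: [0.5086, -0.0092, 0.0218]
tcp_rot: [-3.142, -0.001, 0.003]
contact_force: [-0.4, -0.1, -0.2]
grip_width: 0.0005
grasp_force: 0.0
```

Run:
```python
from h import *
s=r.get_state();print(np.round(s["eef_pos"],4),np.round(s["contact_force"],1),toplate(s["eef_pos"],P0).round(1))
```

```text
[ 0.5086 -0.0092  0.0218] [-0.4 -0.1 -0.2] [-10.3  51.7]
```

Request:
apply_moves([
  {"fingers":-1,"linear":[0,0,0.005],"twist":[0,0,0]},
  {"fingers":-1,"linear":[0,0,0.004],"twist":[0,0,0]},
  {"fingers":-1,"linear":[0,0,0.004],"twist":[0,0,0]},
  {"fingers":-1,"linear":[0,0,0.002],"twist":[0,0,0]},
  {"fingers":-1,"linear":[0,0,0],"twist":[0,0,0]},
])

```text
clock: 27.9
eef_pos: [0.5094, -0.0092, 0.0075]
tcp_rot: [-3.142, -0.001, 0.001]
contact_force: [0.3, 0.1, 2.3]
grip_width: 0.0003
grasp_force: 0.9
```

Request:
apply_moves([
  {"fingers":-1,"linear":[0,0,0.001],"twist":[0,0,0]},
  {"fingers":-1,"linear":[0,0,0],"twist":[0,0,0]},
])

```text
clock: 28.15
eef_pos: [0.5094, -0.0092, 0.0072]
tcp_rot: [-3.142, -0.001, 0.0]
contact_force: [-3.1, -1.1, 12.6]
grip_width: 0.0004
grasp_force: 6.3
```

The lid took 12 N at z≈22 mm, so it is shut. I'll withdraw and do a numeric check of the lid edges and the half.

Request:
apply_moves([
  {"fingers":-1,"linear":[0,0,-0.03],"twist":[0,0,0]},
  {"fingers":-1,"linear":[0,0,-0.05],"twist":[0,0,0]},
  {"fingers":-1,"linear":[0,0.04,-0.045],"twist":[0,0,0]},
  {"fingers":-1,"linear":[0,0.05,-0.04],"twist":[0,0,0]},
  {"fingers":-1,"linear":[0.01,0.05,0],"twist":[0,0,0]},
  {"fingers":-1,"linear":[0,0.03,0],"twist":[0,0,0]},
  {"fingers":-1,"linear":[0,0,0],"twist":[0,0,0]},
  {"fingers":-1,"linear":[0,0,0],"twist":[0,0,0]},
])

```text
clock: 29.15
eef_pos: [0.5192, -0.1773, 0.1702]
tcp_rot: [-3.141, -0.001, 0.001]
contact_force: [-0.1, -0.3, 0.1]
grip_width: 0.0005
grasp_force: 0.0
```

Run:
```python
from h import *;import pickle
s,d=wrist();print(np.round(s["eef_pos"],3),np.round(s["contact_force"],1))
im=blobs(d,P0,.022);g=cv2.cvtColor(im,cv2.COLOR_RGB2GRAY)
for y in(15,50,90):print("x-profile y",y,[(x,int(g[int((x+85)*2),int((y+135)*2)])) for x in range(-40,50,3)])
print("y-profile",[(y,int(g[170,int((y+135)*2)])) for y in range(-10,106,4)])
w=pickle.load(open("w5.pkl","rb"))
A=cv2.cvtColor(blobs(w,P0,.017),cv2.COLOR_RGB2GRAY);B=cv2.cvtColor(blobs(d,P0,.017),cv2.COLOR_RGB2GRAY)
def mt(x0,x1,y0,y1):
    t=A[(x0+85)*2:(x1+85)*2,(y0+135)*2:(y1+135)*2];q=cv2.matchTemplate(B,t,cv2.TM_CCOEFF_NORMED);_,m,_,l=cv2.minMaxLoc(q)
    return m,l[1]/2-85-x0,l[0]/2-135-y0
print("half shift mm",mt(-62,-28,-70,-32),"vial",mt(-84,-45,20,70))
```

```text
[ 0.519 -0.177  0.17 ] [-0.1 -0.3  0.1]
x-profile y 15 [(-40, 124), (-37, 126), (-34, 126), (-31, 136), (-28, 138), (-25, 177), (-22, 126), (-19, 174), (-16, 168), (-13, 160), (-10, 160), (-7, 157), (-4, 161), (-1, 162), (2, 162), (5, 157), (8, 164), (11, 160), (14, 161), (17, 163), (20, 124), (23, 50), (26, 89), (29, 177), (32, 119), (35, 128), (38, 127), (41, 126), (44, 127), (47, 127)]
x-profile y 50 [(-40, 125), (-37, 125), (-34, 125), (-31, 126), (-28, 121), (-25, 163), (-22, 151), (-19, 171), (-16, 166), (-13, 168), (-10, 162), (-7, 154), (-4, 159), (-1, 161), (2, 160), (5, 155), (8, 159), (11, 159), (14, 157), (17, 160), (20, 132), (23, 126), (26, 117), (29, 176), (32, 151), (35, 125), (38, 126), (41, 124), (44, 125), (47, 125)]
x-profile y 90 [(-40, 128), (-37, 128), (-34, 128), (-31, 126), (-28, 125), (-25, 175), (-22, 97), (-19, 154), (-16, 152), (-13, 153), (-10, 152), (-7, 151), (-4, 154), (-1, 159), (2, 164), (5, 165), (8, 165), (11, 165), (14, 167), (17, 166), (20, 161), (23, 123), (26, 113), (29, 175), (32, 159), (35, 141), (38, 141), (41, 141), (44, 140), (47, 139)]
y-profile [(-10, 177), (-6, 150), (-2, 107), (2, 157), (6, 161), (10, 161), (14, 162), (18, 162), (22, 162), (26, 162), (30, 162), (34, 161), (38, 172), (42, 169), (46, 161), (50, 160), (54, 159), (58, 158), (62, 157), (66, 157), (70, 156), (74, 156), (78, 154), (82, 154), (86, 154), (90, 161), (94, 164), (98, 164), (102, 83)]
half shift mm (0.8110620975494385, 0.0, 1.0) vial (0.985999584197998, 0.0, 0.0)
```

The lid lies flat over the lane, and the half and the vial have not moved. Handing in.

```bash
python3 -c "
from rig import r
print(r.sign_off())"
```

```text
the job is handed in; nothing more can be done
None
```

The three whole pellets are in single file in the lane, the lid is pushed fully shut, the broken half still lies on the plate outside the lane, the vial beside the lane has not moved, and the job was handed in at about 29 s; I did not re-measure the other bystanders at the end.

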